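Put three storeroom supplies back in their own trays

TASK

The bottle, the square tin and the stapler on the storeroom counter have been put into one another's trays. Put each back upright in the middle of the tray of its own shape: the bottle in the round tray, the tin in the square tray, squared up with its sides, and the stapler in the long tray, lying lengthways. Set one of them down and let go of it on the cork mat, about in its middle, to make room, leave the mat empty at the end, knock none of the three over, and leave the can, the tape roll and the little jar where they are.

Things in the scene. Friction and masses are not known exactly. Their poses are not given: they have to be found in the camera images.
- bottle: Closed white plastic bottle with a paper label, standing upright: round body 56 mm diameter up to 75 mm height, then a shoulder to a neck with a grey cap 30 mm in diameter; 106 mm high overall. Loose, 0.14 to 0.28 kg. Origin: centre of the underside; z up along the bottle. At the start it stands in one of the other two trays.
- tin: Closed square metal tin with a pressed lid and a paper band, 56 x 56 mm (58 over the lid) and 81 mm high, standing upright. Loose, 0.14 to 0.28 kg. Origin: centre of the underside; x and y square to its sides, z up. At the start it stands in one of the other two trays.
- stapler: Small black desk stapler lying on its flat base: 96 mm long (along its x), base 30 mm wide (along y), upper arm 28 mm wide, 45 mm high with flat upright sides. Loose, 0.11 to 0.23 kg. Origin: centre of the underside, x along its length, z up; it balances near the origin. Grasp it across its width. At the start it lies in one of the other two trays.
- round_tray: The bottle's tray: round grey plastic tray fixed to the counter, 124 mm outer diameter, floor 3 mm thick, rim 4 mm thick and 9 mm high above the counter. Origin: centre of the underside, on the counter.
- square_tray: The tin's tray: square grey plastic tray fixed to the counter, 118 x 118 mm outside, floor 3 mm thick, rim 4 mm thick and 9 mm high. Origin: centre of the underside; x and y square to its sides.
- long_tray: The stapler's tray: oblong grey plastic tray fixed to the counter, 128 mm long (along its x) and 78 mm wide (along y) outside, floor 3 mm thick, rim 4 mm thick and 9 mm high. Origin: centre of the underside.
- cork_mat: The free spot: flat square cork mat without a rim, fixed to the counter, 110 x 110 mm and 5 mm thick, empty at the start. Origin: centre of the underside; x and y square to its sides.
- can: Bystander: upright closed can, 60 mm diameter, 130 mm high, the tallest thing among the trays; loose. Origin: centre of the underside.
- tape_roll: Bystander: whitish roll of packing tape (a plain ring) lying flat, 100 mm outer diameter, 76 mm hole, 45 mm high; loose. Origin: centre of the underside.
- jar: Bystander: little closed glass jar with a steel lid, 40 mm diameter, 60 mm high; loose. Origin: centre of the underside.

How it is judged:
By the outcome, as a careful person would: the job done as asked, in the order asked, and still so for the second after the job is handed in, with the robot touching nothing.
It also fails if it takes over 93 s, if anything falls off the work surface, if the arm or the gripper's body presses on something with over 40 N, if the wrist force passes 120 N, or if a joint passes its speed limit or range.

ROBOT

A 6-joint arm with a two-finger parallel gripper is mounted at the origin on the work surface. World frame = base frame: x ahead of the robot, y to its left, z up, the work surface at z = 0. Lengths are in m, angles in rad, forces in N, time in s.
With the tool pointing down it reaches from about 0.3 to 0.875 m from the base axis. Payload 6.4 kg.
Tool frame: the origin (TCP) lies midway between the tips of the shut fingers; the grasp point (between the pads) lies 19 mm behind it (r.grip_depth is the distance from the TCP to the grasp point, in m); z points along the fingers, y is the line along which they close (so a half turn about z gives the same grasp; the last joint's range is limited). The gripper opens to 88 mm and grips with 3 to 60 N. Pads are 18 mm wide; open, the fingers measure 123 mm over their backs; the gripper's body (75 mm by 187 mm) begins 45 mm behind the grasp point.
Start: joints at [-1.508, 0.181, 1.607, -0, 1.354, -0.206], TCP at [0.153, -0.554, 0.239] pointing down, gripper open.
Joint ranges: [-2.99, 2.99], [-0.89, 2.07], [0.3, 2.58], [-1.14, 4.28], [0, 2.63], [-3.12, 3.12]. Speed limits (rad/s): [2.57, 2.57, 3.01, 3.14, 3.14, 3.14].

INTERFACE

Orientations are given as a unit quaternion [w, x, y, z].
In Python, from station import r gives the robot as it stands.
- The arm moves only by the tool servo_tool, never from a script. Its argument "commands" is a list of rows, each a list of 3 entries, a list of its own where there are three numbers: the shift along the tool's x, y, z in cm, then the turn, a rotation vector about the tool's x, y, z in degrees, then the opening, from 0 (shut) to 1 (fully open). A call has 1 to 20 rows; each row shifts and turns the commanded pose from where the row before left it, along the tool's axes as they then stand; what a row does not reach is not made up. A row lasts 1/12 s, in which the tool goes at most 41.7 mm and 7.16 degrees, less where a joint would pass 70% of its speed; a pose out of reach is approached as far as the arm can. A call with a gripper value outside its range is refused whole. The fingers move at their own pace and stop on an object; the grip force is fixed at half the most. Time passes only in rows, so rows that do not move let the fingers close. It gives the time, the measured TCP pose, the force, the opening and the grip force at its end, in the units of the state.
- r.get_state(): the state, without advancing time (a new reading comes with each control period).
- r.capture(name): name is "scene" or "top" or "wrist"; returns the picture (480x640x3 uint8, red, green, blue); there is no depth.
- r.get_calibration(name): a dict with "fx", "fy", "cx", "cy" (pixels), "dist_coeffs" ([k1, k2, p1, p2, k3] as OpenCV has them; the pictures are not rectified), "R" (3x3) and "t" (3): a world point X has camera coordinates R X + t. Camera axes: x right, y down, z forward; pixel columns grow to the right and rows downward; lengths in m; the calibration is good to about 2 mm. A picture is of the moment at which its call begins: read the wrist's pose just before it. get_calibration takes no time and is no camera call; for the wrist camera it gives the pose at the moment of the call.
- r.close_job(): hands the job in; it is judged then, once.
The state is a dict: "time": time; "joint_pos": joint angles; "dq": joint speeds; "tau": joint torques, N m; "tcp_pos": TCP position; "orientation": TCP orientation; "contact_force": force on the tool from outside, world axes, zero at the start; "wrist_torque": the same for the moment, N m; "width": finger opening in m; "gripper_force": force on a finger pad.
Only numpy, scipy, OpenCV 4.12 (cv2) and the standard library are available. Lean on these libraries where they do the work, as an engineer would, in place of code of your own. Each camera call takes 0.05 s, during which the arm holds its last target. There are 200 camera calls.

## Working session

There is one attempt and no reset: what is moved stays moved. The work goes in short steps, Python scripts to look and compute and a tool call to move; the robot and the scene stay as the last step left them, time stands still between calls to the robot, and variables do not carry over. Pictures are saved under pics/ and viewed, at most 14 in all, crops included, and the job is handed in when it is done.

Besides the shell and the picture viewer there is one more tool, called after ">>>" as name([rows], argument=value, ...), one row to a line, values as JSON. servo_tool: Moves the arm, as the interface text tells. Its arguments: {"type":"object","properties":{"commands":{"type":"array","items":{"type":"array"}}},"required":["commands"]}

```bash
ls; mkdir -p pics
python3 - <<'E'
from station import r
import cv2
for n in("top","scene"):
    cv2.imwrite(f"pics/{n}0.png",r.capture(n)[:,:,::-1])
    print(n,r.get_calibration(n))
s=r.get_state();print(s)
E
```

```text
pics
top {'fx': 489.7008001621775, 'fy': 489.7008001621775, 'cx': 316.43777137440566, 'cy': 237.82994390096724, 'dist_coeffs': array([-0.0592976,  0.       ,  0.       ,  0.       ,  0.       ]), 'R': array([[ 0.01128968, -0.99992604,  0.00452209],
       [-0.98911771, -0.01183086, -0.14664987],
       [ 0.14669253, -0.00281725, -0.98917813]]), 't': array([0.00096794, 0.58521475, 0.74905767])}
scene {'fx': 586.7139624778655, 'fy': 586.7139624778655, 'cx': 318.06854454722645, 'cy': 239.63982076713563, 'dist_coeffs': array([-0.1959643,  0.       ,  0.       ,  0.       ,  0.       ]), 'R': array([[-0.71504785,  0.69897538, -0.01183131],
       [ 0.50973208,  0.50972155, -0.69307802],
       [-0.4784138 , -0.50161475, -0.72076548]]), 't': array([ 0.39151026, -0.25777175,  1.14982988])}
{'time': 0.1, 'joint_pos': array([-1.50830839e+00,  1.81405772e-01,  1.60791203e+00,  1.39986074e-05,
        1.35379688e+00, -2.06279192e-01]), 'dq': array([ 1.02987980e-03, -1.94148309e-03, -3.32910579e-03,  4.97467518e-05,
        5.67014397e-04, -8.93848236e-04]), 'tau': array([ 5.56797550e-04, -4.34818590e+01, -3.42697406e+01,  7.03512551e-02,
        3.40539962e-02, -3.75297122e-05]), 'tcp_pos': array([ 0.1526892 , -0.55385807,  0.23793257]), 'orientation': array([-7.58558002e-04,  9.90984024e-01,  1.33977924e-01,  6.14828704e-05]), 'contact_force': array([ 0.43085119, -0.17917834, -0.07752032]), 'wrist_torque': array([-0.01231587, -0.0194218 ,  0.02235718]), 'gripper_force': 0.0, 'width': 0.08832375320700961}
```

View pics/top0.png

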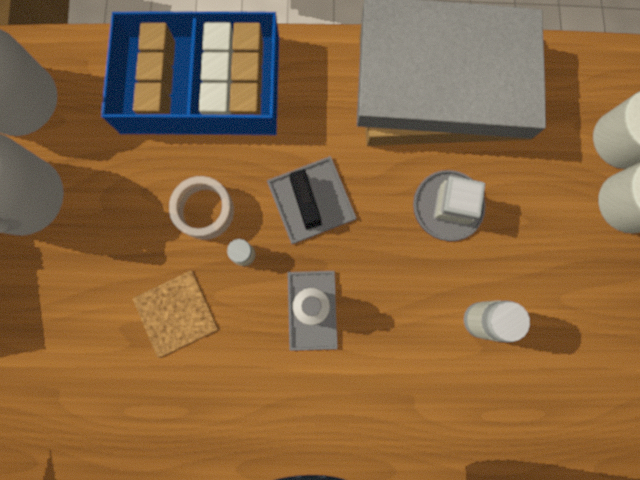

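View pics/scene0.png

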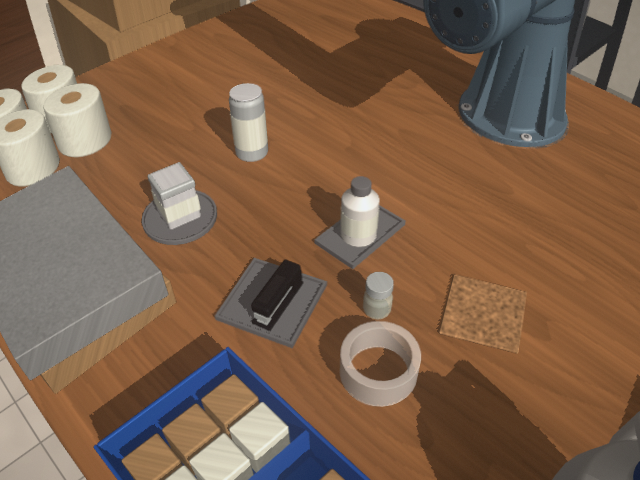

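```bash
cat > h.py <<'E'
import numpy as np,cv2
from station import r
def ray(cal,px):
    K=np.array([[cal['fx'],0,cal['cx']],[0,cal['fy'],cal['cy']],[0,0,1]])
    n=cv2.undistortPoints(np.array(px,float).reshape(-1,1,2),K,np.array(cal['dist_coeffs'])).reshape(-1,2)
    d=np.c_[n,np.ones(len(n))]@np.array(cal['R'])
    return -np.array(cal['R']).T@np.array(cal['t']),d
def on(cal,px,z):
    c,d=ray(cal,px); return (c+d*((z-c[2])/d[:,2])[:,None])[:,:2]
def proj(cal,P):
    K=np.array([[cal['fx'],0,cal['cx']],[0,cal['fy'],cal['cy']],[0,0,1]])
    return cv2.projectPoints(np.array(P,float).reshape(-1,1,3),cv2.Rodrigues(np.array(cal['R']))[0],np.array(cal['t']),K,np.array(cal['dist_coeffs']))[0].reshape(-1,2)
E
python3 - <<'E'
import cv2
t=cv2.imread('pics/top0.png')
def c(n,x,y,w,h,k): cv2.imwrite(f'pics/{n}.png',cv2.resize(t[y:y+h,x:x+w],None,fx=k,fy=k,interpolation=cv2.INTER_CUBIC))
c('a',255,150,110,110,5);c('b',405,160,130,110,5)
c('c',125,260,220,100,3.6)
E
```

```text
(no output)
```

View pics/a.png

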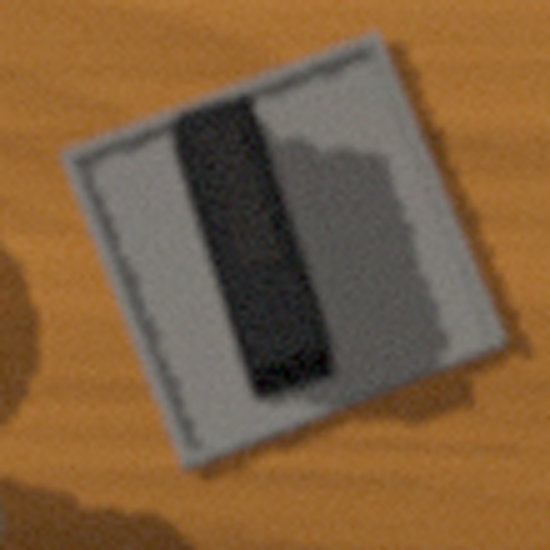

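View pics/b.png

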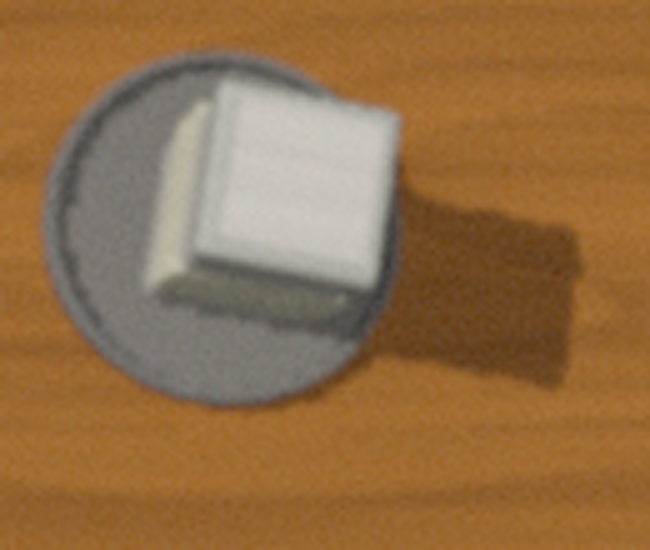

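View pics/c.png

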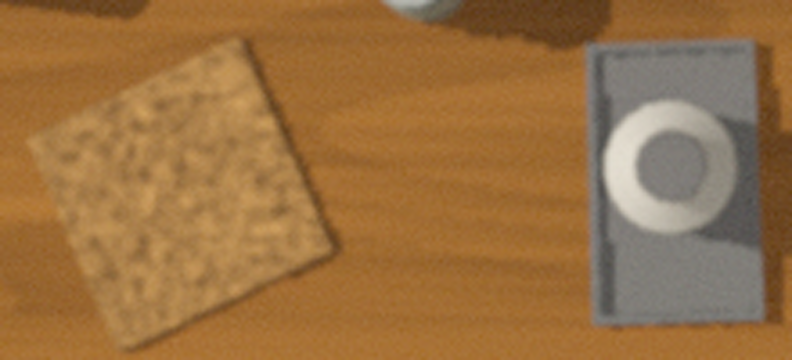

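Run:
```python
from h import *
c=r.get_calibration('top')
np.set_printoptions(precision=4,suppress=True)
def q(px,o,k,z): return on(c,(np.array(px,float)+.5)/k-.5+np.array(o),z)
def sq(n,p):
    e=p-np.roll(p,-1,0); print(n,'ctr',p.mean(0),'len',np.linalg.norm(e,axis=1),'ang',np.degrees(np.arctan2(e[:,1],e[:,0]))%90)
A=(255,150);B=(405,160);C=(125,260)
sq('sqtray',q([(65,155),(380,33),(508,347),(187,467)],A,5,.009))
sq('tin',q([(218,78),(400,115),(375,290),(190,258)],B,5,.084))
sq('mat',q([(28,140),(240,40),(335,252),(127,350)],C,3.6,.005))
sq('long',q([(587,43),(755,40),(765,320),(595,325)],C,3.6,.009))
p=q([(215,112),(290,365)],A,5,.047);print('stapler',p,p.mean(0),np.linalg.norm(p[0]-p[1]),np.degrees(np.arctan2(*(p[0]-p[1])[::-1])))
p=q([(43,228),(400,228),(221,50),(221,407)],B,5,.009);print('round',p, p[:2].mean(0),p[2:].mean(0))
print('cap',q([(671,165)],C,3.6,.109),'shoulder',q([(670,167)],C,3.6,.08))
for n,x,z in(('jar',(240,251),.06),('roll',(200,206),.045),('can',(511,322),.13)): print(n,on(c,[x],z))
print(on(c,[(360,125),(543,133),(545,5)],.1))
print(r.get_calibration('wrist'))
```

```text
sqtray ctr [0.6567 0.0167] len [0.117  0.1188 0.1163 0.1164] ang [22.575  21.8726 21.4084 22.2137]
tin ctr [ 0.6472 -0.2219] len [0.0586 0.0572 0.0586 0.0589] ang [79.1611 79.6201 80.8428 79.6302]
mat ctr [0.4602 0.2416] len [0.1088 0.1085 0.1049 0.1081] ang [26.249  26.4739 26.0169 28.5116]
long ctr [0.4697 0.0132] len [0.078  0.1278 0.0774 0.1286] ang [1.697  2.4179 2.2937 2.7021]
stapler [[0.6936 0.04  ]
 [0.6094 0.0143]] [0.6515 0.0271] 0.08805496859687978 16.981823644085534
round [[ 0.6486 -0.1572]
 [ 0.6504 -0.281 ]
 [ 0.7127 -0.2207]
 [ 0.5875 -0.2169]] [ 0.6495 -0.2191] [ 0.6501 -0.2188]
cap [[0.4759 0.0147]] shoulder [[0.4754 0.0153]]
jar [[0.5602 0.1282]]
roll [[0.6352 0.1986]]
can [[ 0.4547 -0.2698]]
[[ 0.7555 -0.058 ]
 [ 0.7483 -0.3479]
 [ 0.9739 -0.3688]]
{'fx': 418.1825225771067, 'fy': 418.1825225771067, 'cx': 323.2743539893287, 'cy': 243.44184243646157, 'dist_coeffs': array([-0.0713,  0.    ,  0.    ,  0.    ,  0.    ]), 'R': array([[ 0.2661, -0.9639, -0.0031],
       [-0.9288, -0.2573,  0.2668],
       [-0.258 , -0.0681, -0.9637]]), 't': array([-0.5737, -0.0366,  0.39  ])}
```

>>> servo_tool([
  [[1.5,-1,0],[0,0,-1.6],1],
  [[3.2,-2.15,0],[0,0,0],1],
  [[3.3,-2.2,0],[0,0,0],1],
  [[3.3,-2.25,0],[0,0,0],1],
  [[3.3,-2.25,0],[0,0,0],1],
  [[3.3,-2.25,0],[0,0,0],1],
  [[3.3,-2.25,0],[0,0,0],1],
  [[3.3,-2.25,0],[0,0,0],1],
  [[3.3,-2.25,0],[0,0,0],1],
  [[3.3,-2.25,0],[0,0,0],1],
  [[3.3,-2.25,0],[0,0,0],1],
  [[3.3,-2.25,0],[0,0,0],1],
  [[3.3,-2.25,0],[0,0,0],1],
  [[3.3,-2.25,0],[0,0,0],1],
  [[3.3,-2.25,0],[0,0,0],1],
  [[3.3,-2.25,0],[0,0,0],1],
  [[3.3,-2.25,0],[0,0,0],1],
  [[3.3,-2.25,0],[0,0,0],1],
  [[3.3,-2.25,0],[0,0,0],1],
  [[2,-1.2,0],[0,0,0],1],
])

```text
time: 1.77
tcp_pos: [0.6305, 0.0395, 0.2381]
orientation: [-0.001, 0.989, 0.149, -0.0]
contact_force: [-0.0, -1.0, 0.3]
width: 0.088
gripper_force: 0.0
```

```bash
cat >> h.py <<'E'
from scipy.spatial.transform import Rotation as Ro
def go(x,y,z,yaw):
    "needed shift in tool axes (cm) and turn about tool z (deg) to reach the pose; prints"
    s=r.get_state();w=s['orientation'];R=Ro.from_quat([*w[1:],w[0]]).as_matrix()
    y0=np.degrees(np.arctan2(R[1,0],R[0,0])); d=(R.T@(np.array([x,y,z])-s['tcp_pos']))*100
    print('t%.2f'%s['time'],'at',s['tcp_pos'].round(4),'yaw %.2f'%y0,'tilt',(R[:2,2]).round(4),'w %.4f'%s['width'],'F',s['contact_force'].round(1),'| shift(before turn)',d.round(2),'turn',round(y0-yaw,2))
E
python3 - <<'E'
from h import *
go(.6515,.0271,.2,17)
c=r.get_calibration('wrist');im=r.capture('wrist');cv2.imwrite('pics/w1.png',im[:,:,::-1])
np.savez('w1.npz',**{k:np.array(v) for k,v in c.items()})
cs=r.get_calibration('scene')
print(on(cs,[(253,322),(270,328)],.004))
E
```

```text
t1.77 at [0.6305 0.0395 0.2381] yaw 17.13 tilt [-0.0002  0.0011] w 0.0880 F [-0.  -1.   0.3] | shift(before turn) [1.64 1.81 3.81] turn 0.13
[[0.70142177 0.0303699 ]
 [0.69139337 0.0542191 ]]
```

View pics/w1.png

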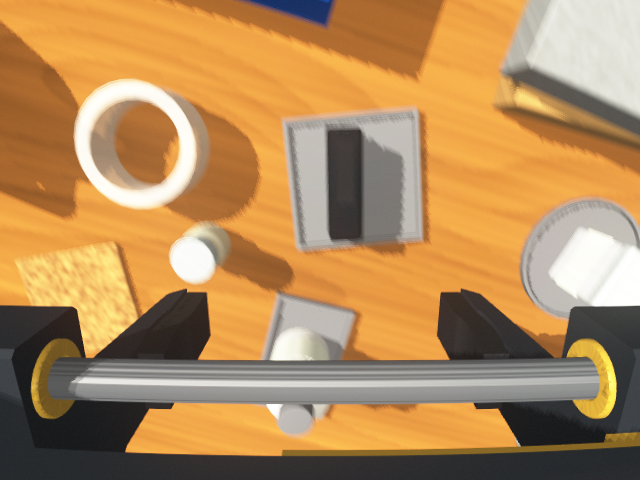

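Run:
```python
from h import *
c=dict(np.load('w1.npz'))
p=on(c,[(345,129),(346,238)],.046);print(p,p.mean(0),np.linalg.norm(p[0]-p[1]),np.degrees(np.arctan2(*(p[0]-p[1])[::-1])))
p=on(c,[(284,118),(418,107),(424,242),(298,248)],.009);print(p,p.mean(0))
p=on(c,[(527,255)],.009);print(p)
```

```text
[[0.70072207 0.04398399]
 [0.61692003 0.01603566]] [0.65882105 0.03000982] 0.0883396304489454 18.443756859270717
[[ 0.69448785  0.0955296 ]
 [ 0.73771087 -0.01211867]
 [ 0.62609883 -0.05948498]
 [ 0.58576776  0.05108937]] [0.66101633 0.01875383]
[[ 0.64349654 -0.15901491]]
```

>>> servo_tool([
  [[0.9,0.9,2],[0,0,-0.4],0.8],
  [[0.91,0.9,3],[0,0,0],0.8],
  [[0,0,3.5],[0,0,0],0.8],
  [[0,0,3.5],[0,0,0],0.8],
  [[0,0,3.3],[0,0,0],0.8],
  [[0,0,2.5],[0,0,0],0.8],
  [[0,0,1.5],[0,0,0],0.8],
  [[0,0,0],[0,0,0],0.8],
  [[0,0,0],[0,0,0],0.8],
])

```text
time: 2.57
tcp_pos: [0.6516, 0.0239, 0.0455]
orientation: [-0.0, 0.989, 0.151, -0.001]
contact_force: [0.7, 0.0, -0.2]
width: 0.0705
gripper_force: 0.0
```

Run:
```python
from h import *
go(.653,.028,.014,17.5)
```

```text
t2.57 at [0.6516 0.0239 0.0455] yaw 17.39 tilt [-0.0012  0.0002] w 0.0705 F [ 0.7  0.  -0.2] | shift(before turn) [ 0.26 -0.35  3.15] turn -0.11
```

>>> servo_tool([
  [[0.26,-0.35,1],[0,0,0],0.8],
  [[0,0,1.2],[0,0,0],0.8],
  [[0,0,0.9],[0,0,0],0.8],
  [[0,0,0],[0,0,0],0.8],
  [[0,0,0],[0,0,0],0],
  [[0,0,0],[0,0,0],0],
  [[0,0,0],[0,0,0],0],
  [[0,0,0],[0,0,0],0],
  [[0,0,0],[0,0,0],0],
  [[0,0,0],[0,0,0],0],
  [[0,0,0],[0,0,0],0],
])

```text
time: 3.48
tcp_pos: [0.6535, 0.0279, 0.015]
orientation: [0.0, 0.988, 0.151, 0.0]
contact_force: [-0.6, 0.2, 0.8]
width: 0.0276
gripper_force: 30.0
```

Run:
```python
from h import *
go(.653,.028,.2,17.5);print(r.get_state()['gripper_force'])
```

```text
t3.48 at [0.6535 0.0279 0.015 ] yaw 17.40 tilt [ 0.0006 -0.0003] w 0.0276 F [-0.6  0.2  0.8] | shift(before turn) [-4.00e-02 -1.00e-02 -1.85e+01] turn -0.1
29.980855956673622
```

>>> servo_tool([
  [[0,0,-1],[0,0,0],0],
  [[0,0,-2.5],[0,0,0],0],
  [[0,0,-3],[0,0,0],0],
  [[0,0,-3],[0,0,0],0],
  [[-0.6,-1.3,-2],[0,0,0],0],
  [[-1.325,-2.925,-0.5],[0,0,0],0],
  [[-1.325,-2.925,0],[0,0,0],0],
  [[-1.325,-2.925,0],[0,0,0],0],
  [[-1.325,-2.925,0],[0,0,0],0],
  [[-1.325,-2.925,0],[0,0,0],0],
  [[-1.325,-2.925,0],[0,0,0],0],
  [[-1.325,-2.925,0],[0,0,0],0],
  [[-1.325,-2.925,1],[0,0,0],0],
  [[-0.7,-1.5,2],[0,0,0],0],
  [[0,0,2.5],[0,0,0],0],
  [[0,0,2.5],[0,0,0],0],
  [[0,0,1],[0,0,0],0],
  [[0,0,0],[0,0,0],0],
  [[0,0,0],[0,0,0],0],
])

```text
time: 5.07
tcp_pos: [0.4616, 0.2424, 0.0451]
orientation: [0.0, 0.989, 0.151, -0.0]
contact_force: [0.8, 0.7, -1.1]
width: 0.0273
gripper_force: 30.0
```

Run:
```python
from h import *
go(.461,.2425,.0175,17.4)
```

```text
t5.07 at [0.4616 0.2424 0.0451] yaw 17.38 tilt [-0.0005 -0.0001] w 0.0273 F [ 0.8  0.7 -1.1] | shift(before turn) [-0.05 -0.02  2.76] turn -0.02
```

>>> servo_tool([
  [[0,0,1.2],[0,0,0],0],
  [[0,0,1],[0,0,0],0],
  [[0,0,0.4],[0,0,0],0],
  [[0,0,0.1],[0,0,0],0],
  [[0,0,0],[0,0,0],0],
  [[0,0,0],[0,0,0],0.7],
  [[0,0,0],[0,0,0],0.7],
  [[0,0,0],[0,0,0],0.7],
  [[0,0,0],[0,0,0],0.7],
  [[0,0,0],[0,0,0],0.7],
  [[0,0,0],[0,0,0],0.7],
  [[0,0,-1.5],[0,0,0],0.7],
  [[0,0,-3],[0,0,0],1],
  [[0,0,-3],[0,0,0],1],
  [[0,0,-3.5],[0,0,0],1],
  [[0,0,-3.5],[0,0,0],1],
  [[0,0,-3],[0,0,0],1],
  [[0,0,0],[0,0,0],1],
  [[0,0,0],[0,0,0],1],
])

```text
time: 6.65
tcp_pos: [0.4627, 0.2429, 0.1948]
orientation: [-0.0, 0.988, 0.151, 0.002]
contact_force: [-0.0, -0.4, -1.1]
width: 0.0884
gripper_force: 0.0
```

Run:
```python
from h import *
cv2.imwrite('pics/top1.png',r.capture('top')[:,:,::-1])
go(.648,-.220,.2,-10.2)
```

```text
t6.70 at [0.4614 0.2425 0.1928] yaw 17.40 tilt [0.0008 0.0002] w 0.0883 F [-1.5 -0.5  0.4] | shift(before turn) [ 3.97 49.72 -0.71] turn 27.6
```

View pics/top1.png

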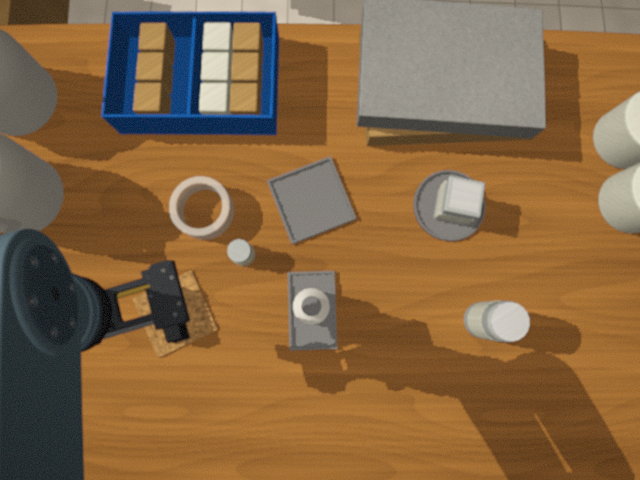

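>>> servo_tool([
  [[0.2,2,0],[0,0,0],1],
  [[0.3,3.9,0],[0,0,0],1],
  [[0.3,3.9,0],[0,0,0],1],
  [[0.3,3.9,0],[0,0,0],1],
  [[0.3,3.9,0],[0,0,0],1],
  [[0.3,3.9,0],[0,0,0],1],
  [[0.3,3.9,0],[0,0,0],1],
  [[0.3,3.9,0],[0,0,0],1],
  [[0.3,3.9,0],[0,0,0],1],
  [[0.3,3.9,0],[0,0,0],1],
  [[0.3,3.9,0],[0,0,0],1],
  [[0.3,3.9,0],[0,0,0],1],
  [[0.3,3.9,0],[0,0,0],1],
  [[0.17,0.92,0],[0,0,0],1],
  [[0,0,0],[0,0,6.9],1],
  [[0,0,0],[0,0,6.9],1],
  [[0,0,0],[0,0,6.9],1],
  [[0,0,0],[0,0,6.9],1],
  [[0,0,0],[0,0,0],1],
])

```text
time: 8.28
tcp_pos: [0.6468, -0.2191, 0.1899]
orientation: [-0.001, 0.996, -0.091, -0.002]
contact_force: [0.5, -0.2, 0.0]
width: 0.0881
gripper_force: 0.0
```

Run:
```python
from h import *
go(.648,-.220,.06,-10.2)
c=r.get_calibration('wrist');im=r.capture('wrist');cv2.imwrite('pics/w2.png',im[:,:,::-1])
np.savez('w2.npz',**{k:np.array(v) for k,v in c.items()})
cv2.imwrite('pics/top2.png',cv2.resize(r.capture('top')[255:365,120:345,::-1],None,fx=3.5,fy=3.5))
```

```text
t8.28 at [ 0.6468 -0.2191  0.1899] yaw -10.44 tilt [-0.0038  0.0022] w 0.0881 F [ 0.5 -0.2  0. ] | shift(before turn) [ 0.19  0.08 12.99] turn -0.24
```

View pics/w2.png

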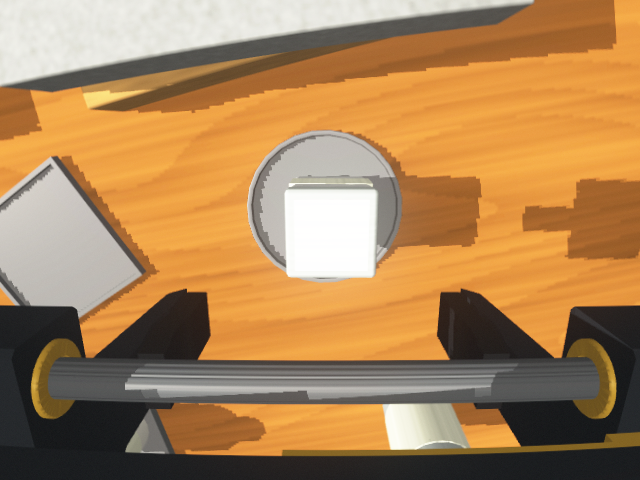

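View pics/top2.png

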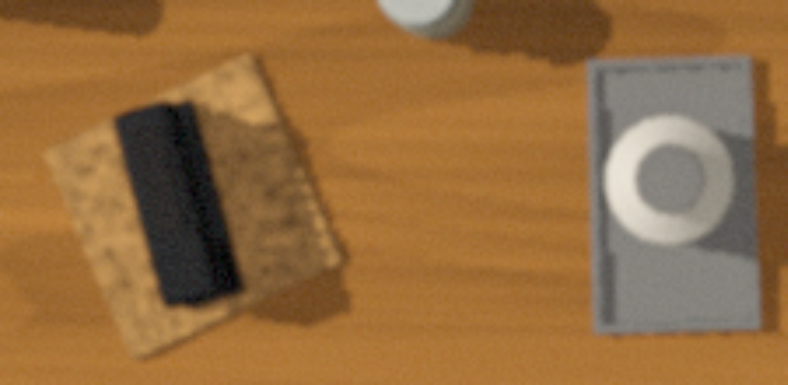

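Run:
```python
from h import *
c=dict(np.load('w2.npz'))
p=on(c,[(285,188),(377,188),(376,277),(286,277)],.084)
e=np.roll(p,-1,0)-p;print(p.mean(0),np.linalg.norm(e,axis=1),np.degrees(np.arctan2(e[:,1],e[:,0]))%90)
p=on(c,[(247,206),(402,206),(324,130),(324,283)],.009);print(p[:2].mean(0),p[2:].mean(0))
ct=r.get_calibration('top');K=on(ct,(np.array([(117,118),(192,102),(243,290),(166,304)])+.5)/3.5-.5+np.array([120,255]),.047)
print('stapler',K.mean(0),np.degrees(np.arctan2(*((K[0]+K[1]-K[2]-K[3]))[::-1])),np.linalg.norm(K[0]+K[1]-K[2]-K[3])/2)
```

```text
[ 0.65077746 -0.22412379] [0.055531   0.05711113 0.05762152 0.05710508] [79.63346938 80.92309969 79.63619    78.82559894]
[ 0.65492886 -0.22075262] [ 0.65166535 -0.2197789 ]
stapler [0.46222572 0.23680947] 17.916799594160278 0.08764749976593443
```

>>> servo_tool([
  [[0.29,0.34,1.5],[0,0,-0.2],1],
  [[0,0,3],[0,0,0],1],
  [[0,0,3.5],[0,0,0],1],
  [[0,0,3],[0,0,0],1],
  [[0,0,2],[0,0,0],1],
  [[0,0,1.5],[0,0,0],1],
  [[0,0,1],[0,0,0],1],
  [[0,0,0],[0,0,0],1],
  [[0,0,0],[0,0,0],1],
  [[0,0,0],[0,0,0],0],
  [[0,0,0],[0,0,0],0],
  [[0,0,0],[0,0,0],0],
  [[0,0,0],[0,0,0],0],
  [[0,0,0],[0,0,0],0],
  [[0,0,0],[0,0,0],0],
])

```text
time: 9.63
tcp_pos: [0.6506, -0.2242, 0.0385]
orientation: [0.0, 0.996, -0.087, 0.0]
contact_force: [-0.0, -0.3, 2.8]
width: 0.0558
gripper_force: 30.0
```

Run:
```python
from h import *
go(.6585,.0175,.15,22-0);print(r.get_state()['gripper_force'])
```

```text
t9.63 at [ 0.6506 -0.2242  0.0385] yaw -10.00 tilt [ 0.0009 -0.0006] w 0.0558 F [-0.  -0.3  2.8] | shift(before turn) [ -3.4  -23.93 -11.16] turn -32.0
29.97028253506869
```

>>> servo_tool([
  [[0,0,-1],[0,0,0],0],
  [[0,0,-2.5],[0,0,0],0],
  [[0,0,-3],[0,0,0],0],
  [[0,-0.5,-3],[0,0,0],0],
  [[-0.4,-2.5,-1.5],[0,0,0],0],
  [[-0.6,-3.5,0],[0,0,0],0],
  [[-0.6,-3.8,0],[0,0,0],0],
  [[-0.6,-3.8,0],[0,0,0],0],
  [[-0.6,-3.8,0],[0,0,0],0],
  [[-0.4,-3.5,0],[0,0,0],0],
  [[-0.1,-2,0],[0,0,0],0],
  [[-0.1,-0.5,0],[0,0,-4],0],
  [[0,0,0],[0,0,-7],0],
  [[0,0,0],[0,0,-7],0],
  [[0,0,0],[0,0,-7],0],
  [[0,0,0],[0,0,-7],0],
  [[0,0,2.5],[0,0,0],0],
  [[0,0,2.5],[0,0,0],0],
  [[0,0,1],[0,0,0],0],
  [[0,0,0],[0,0,0],0],
])

```text
time: 11.3
tcp_pos: [0.6554, 0.0178, 0.0843]
orientation: [-0.001, 0.982, 0.191, -0.003]
contact_force: [-0.9, -0.6, -2.3]
width: 0.0559
gripper_force: 30.0
```

>>> servo_tool([
  [[0,0,0],[0,0,0],0],
])

```text
time: 11.38
tcp_pos: [0.6578, 0.0175, 0.0875]
orientation: [-0.0, 0.982, 0.191, -0.001]
contact_force: [0.4, -0.2, -1.7]
width: 0.0558
gripper_force: 30.0
```

Run:
```python
from h import *
go(.659,.0177,.039,22)
c=r.get_calibration('wrist');im=r.capture('wrist');cv2.imwrite('pics/w3.png',im[:,:,::-1])
np.savez('w3.npz',**{k:np.array(v) for k,v in c.items()})
```

```text
t11.38 at [0.6578 0.0175 0.0875] yaw 22.00 tilt [-0.0016  0.0003] w 0.0558 F [ 0.4 -0.2 -1.7] | shift(before turn) [0.13 0.03 4.85] turn 0.0
```

View pics/w3.png

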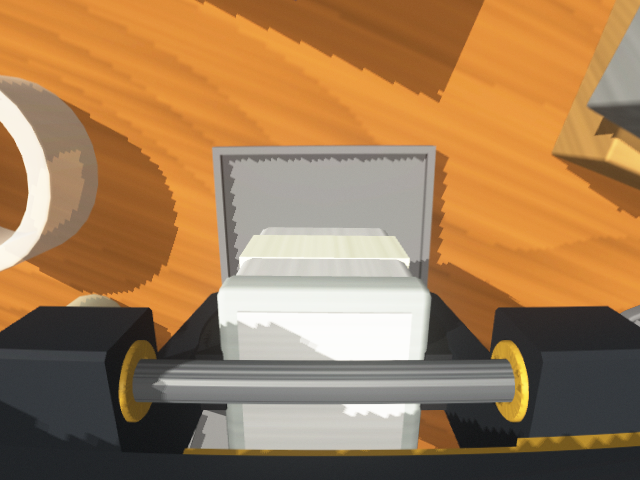

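Run:
```python
from h import *
c=dict(np.load('w3.npz'))
p=on(c,[(213,148),(435,147)],.009);e=p[1]-p[0];print(p,np.linalg.norm(e),np.degrees(np.arctan2(e[1],e[0]))+90)
a=np.radians(22);print(p.mean(0)-.059*np.array([np.cos(a),np.sin(a)]))
```

```text
[[ 0.69058335  0.09383441]
 [ 0.73503341 -0.01456814]] 0.11716193996737023 22.29590082197248
[0.65810453 0.01753134]
```

>>> servo_tool([
  [[0.08,0,1.5],[0,0,0],0],
  [[0,0,1.7],[0,0,0],0],
  [[0,0,1],[0,0,0],0],
  [[0,0,0.5],[0,0,0],0],
  [[0,0,0.15],[0,0,0],0],
  [[0,0,0],[0,0,0],0],
  [[0,0,0],[0,0,0],0],
])

```text
time: 12.02
tcp_pos: [0.6595, 0.0176, 0.0396]
orientation: [0.0, 0.982, 0.191, 0.001]
contact_force: [0.5, -0.1, -1.8]
width: 0.0559
gripper_force: 30.0
```

Run:
```python
from h import *
go(.658,.0175,.0385,22)
```

```text
t12.02 at [0.6595 0.0176 0.0396] yaw 22.00 tilt [ 0.0011 -0.0001] w 0.0559 F [ 0.5 -0.1 -1.8] | shift(before turn) [-0.14 -0.05  0.11] turn 0.0
```

>>> servo_tool([
  [[-0.08,0,0.12],[0,0,0],0],
  [[0,0,0],[0,0,0],0],
  [[0,0,0],[0,0,0],1],
  [[0,0,0],[0,0,0],1],
  [[0,0,0],[0,0,0],1],
  [[0,0,0],[0,0,0],1],
  [[0,0,0],[0,0,0],1],
  [[0,0,-1.5],[0,0,0],1],
  [[0,0,-3],[0,0,0],1],
  [[0,0,-3.5],[0,0,0],1],
  [[0,0,-3.5],[0,0,0],1],
  [[0,0,-3.5],[0,0,0],1],
  [[0,0,-1],[0,0,0],1],
  [[0,0,0],[0,0,5],1],
  [[0,0,0],[0,0,7],1],
  [[0,0,0],[0,0,7],1],
  [[0,0,0],[0,0,3],1],
  [[0,0,0],[0,0,0],1],
])

```text
time: 13.52
tcp_pos: [0.658, 0.0174, 0.1982]
orientation: [0.0, 1.0, -0.001, -0.0]
contact_force: [-0.1, -0.0, -0.2]
width: 0.0882
gripper_force: 0.0
```

Run:
```python
from h import *
go(.4765,.0150,.2,0)
```

```text
t13.52 at [0.658  0.0174 0.1982] yaw -0.10 tilt [-0.0001 -0.    ] w 0.0882 F [-0.1 -0.  -0.2] | shift(before turn) [-18.15   0.27  -0.18] turn -0.1
```

>>> servo_tool([
  [[-1.5,0.27,0],[0,0,0],1],
  [[-3.5,0,0],[0,0,0],1],
  [[-3.8,0,0],[0,0,0],1],
  [[-3.8,0,0],[0,0,0],1],
  [[-3.5,0,0],[0,0,0],1],
  [[-2.05,0,0],[0,0,0],1],
  [[0,0,0],[0,0,0],1],
  [[0,0,0],[0,0,0],1],
])

```text
time: 14.18
tcp_pos: [0.4765, 0.0147, 0.1986]
orientation: [0.0, 1.0, 0.001, 0.001]
contact_force: [0.4, -0.4, 1.3]
width: 0.0881
gripper_force: 0.0
```

Run:
```python
from h import *
go(.4765,.0150,.051,0)
c=r.get_calibration('wrist');im=r.capture('wrist');cv2.imwrite('pics/w4.png',im[:,:,::-1])
np.savez('w4.npz',**{k:np.array(v) for k,v in c.items()})
```

```text
t14.18 at [0.4765 0.0147 0.1986] yaw 0.07 tilt [ 0.0014 -0.0003] w 0.0881 F [ 0.4 -0.4  1.3] | shift(before turn) [-0.02 -0.04 14.76] turn 0.07
```

View pics/w4.png

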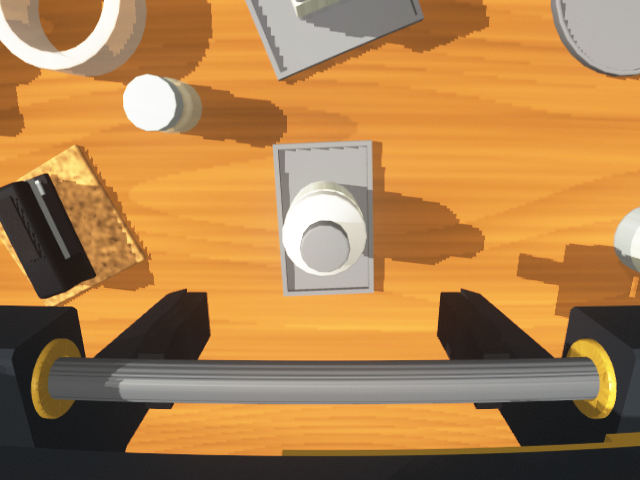

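Run:
```python
from h import *
c=dict(np.load('w4.npz'))
print(on(c,[(325,248)],.109),on(c,[(324,230)],.078))
p=on(c,[(273,146),(372,141),(373,292),(284,295)],.009)
e=np.roll(p,-1,0)-p;print(p.mean(0),np.linalg.norm(e,axis=1),np.degrees(np.arctan2(e[:,1],e[:,0]))%90)
```

```text
[[0.47748742 0.01400994]] [[0.48084131 0.01458861]]
[0.47093485 0.01322558] [0.07778876 0.12676675 0.07681406 0.12575942] [2.94489477 2.22103053 2.19990775 2.66228319]
```

Bottle at (0.477, 0.0145), long tray at (0.4705, 0.0132), 2.4°. Grasp.

>>> servo_tool([
  [[0.05,0.03,1.5],[0,0,0],1],
  [[0,0,3],[0,0,0],1],
  [[0,0,3.3],[0,0,0],1],
  [[0,0,3],[0,0,0],1],
  [[0,0,2],[0,0,0],1],
  [[0,0,1.2],[0,0,0],1],
  [[0,0,0.7],[0,0,0],1],
  [[0,0,0],[0,0,0],1],
  [[0,0,0],[0,0,0],1],
  [[0,0,0],[0,0,0],0],
  [[0,0,0],[0,0,0],0],
  [[0,0,0],[0,0,0],0],
  [[0,0,0],[0,0,0],0],
  [[0,0,0],[0,0,0],0],
  [[0,0,0],[0,0,0],0],
])

```text
time: 15.48
tcp_pos: [0.4776, 0.0142, 0.0515]
orientation: [0.0, 1.0, 0.0, 0.0]
contact_force: [-0.5, -1.3, 2.4]
width: 0.0551
gripper_force: 30.0
```

Run:
```python
from h import *
go(.6505,-.2195,.19,0);print(r.get_state()['gripper_force'])
```

```text
t15.48 at [0.4776 0.0142 0.0515] yaw 0.01 tilt [ 0.0009 -0.0006] w 0.0551 F [-0.5 -1.3  2.4] | shift(before turn) [ 17.3   23.38 -13.82] turn 0.01
30.000037509016693
```

>>> servo_tool([
  [[0,0,-0.8],[0,0,0],0],
  [[0,0,-2],[0,0,0],0],
  [[0,0,-2.7],[0,0,0],0],
  [[0,0,-2.7],[0,0,0],0],
  [[0.5,0.7,-1.5],[0,0,0],0],
  [[1.5,2,-0.3],[0,0,0],0],
  [[2.17,2.92,0],[0,0,0],0],
  [[2.17,2.92,0],[0,0,0],0],
  [[2.17,2.92,0],[0,0,0],0],
  [[2.17,2.92,0],[0,0,0],0],
  [[2.17,2.92,0],[0,0,0],0],
  [[2.17,2.92,0],[0,0,0],0],
  [[2,2.7,0],[0,0,0],0],
  [[1.8,2.44,0.5],[0,0,0],0],
  [[0.5,0.95,1.5],[0,0,0],0],
  [[0,0,2.2],[0,0,0],0],
  [[0,0,1.6],[0,0,0],0],
  [[0,0,0.7],[0,0,0],0],
  [[0,0,0],[0,0,0],0],
  [[0,0,0],[0,0,0],0],
])

```text
time: 17.15
tcp_pos: [0.6703, -0.2485, 0.0862]
orientation: [-0.0, 1.0, 0.0, -0.0]
contact_force: [0.5, 0.1, -0.9]
width: 0.0552
gripper_force: 30.0
```

Run:
```python
from h import *
go(.651,-.2197,.0525,0)
c=r.get_calibration('wrist');im=r.capture('wrist');cv2.imwrite('pics/w5.png',im[:,:,::-1])
np.savez('w5.npz',**{k:np.array(v) for k,v in c.items()})
```

```text
t17.15 at [ 0.6703 -0.2485  0.0862] yaw 0.01 tilt [-0.0005  0.0004] w 0.0552 F [ 0.5  0.1 -0.9] | shift(before turn) [-1.93 -2.87  3.37] turn 0.01
```

View pics/w5.png

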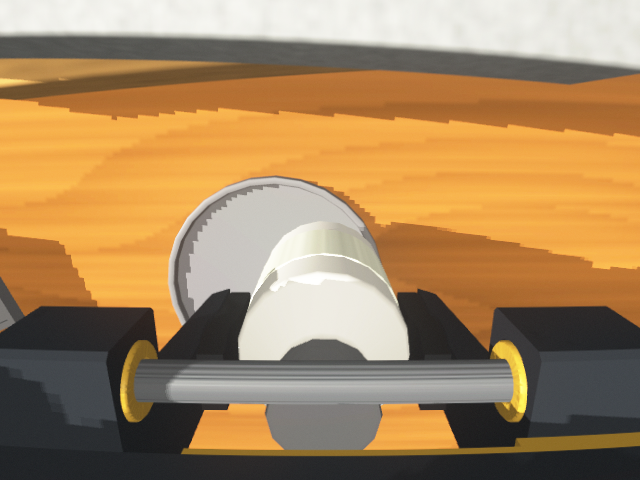

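Run:
```python
from h import *
from scipy.optimize import least_squares
c=dict(np.load('w5.npz'))
p=on(c,[(275,177),(170,267),(225,190),(183,228),(182,322),(325,189)],.009)
s=least_squares(lambda v:np.linalg.norm(p-v,axis=1)-.062,[.65,-.22]);print(s.x,s.fun*1000)
```

```text
[ 0.65175213 -0.22209689] [ 0.27748204  0.28936657 -0.42437089  0.02499096 -0.13403017 -0.01414519]
```

>>> servo_tool([
  [[-0.6,-0.9,0],[0,0,0],0],
  [[-0.9,-1.25,0],[0,0,0],0],
  [[-0.43,-0.6,0.5],[0,0,0],0],
  [[0,0,1.2],[0,0,0],0],
  [[0,0,0.9],[0,0,0],0],
  [[0,0,0.5],[0,0,0],0],
  [[0,0,0.2],[0,0,0],0],
  [[0,0,0],[0,0,0],0],
  [[0,0,0],[0,0,0],0],
])

```text
time: 17.95
tcp_pos: [0.6513, -0.2216, 0.0527]
orientation: [-0.0, 1.0, -0.0, -0.0]
contact_force: [0.4, 0.2, -1.1]
width: 0.0551
gripper_force: 30.0
```

Run:
```python
from h import *
go(.651,-.221,.0515,0)
```

```text
t17.95 at [ 0.6513 -0.2216  0.0527] yaw -0.02 tilt [-0.0002  0.0001] w 0.0551 F [ 0.4  0.2 -1.1] | shift(before turn) [-0.03 -0.06  0.12] turn -0.02
```

>>> servo_tool([
  [[0,0,0.13],[0,0,0],0],
  [[0,0,0],[0,0,0],0],
  [[0,0,0],[0,0,0],1],
  [[0,0,0],[0,0,0],1],
  [[0,0,0],[0,0,0],1],
  [[0,0,0],[0,0,0],1],
  [[0,0,0],[0,0,0],1],
  [[0,0,-1.5],[0,0,0],1],
  [[0,0,-3],[0,0,0],1],
  [[0,0,-3.5],[0,0,0],1],
  [[0,0,-3.5],[0,0,0],1],
  [[0,0,-2.5],[0,0,0],1],
  [[0,0,-1],[0,0,-3.4],1],
  [[0,0,0],[0,0,-7],1],
  [[0,0,0],[0,0,-7],1],
  [[0,0,0],[0,0,0],1],
  [[0,0,0],[0,0,0],1],
])

```text
time: 19.37
tcp_pos: [0.6512, -0.2212, 0.2027]
orientation: [0.0, 0.989, 0.149, 0.0]
contact_force: [-0.2, -0.2, 0.0]
width: 0.0882
gripper_force: 0.0
```

Run:
```python
from h import *
go(.4614,.2423,.15,17.4)
```

```text
t19.37 at [ 0.6512 -0.2212  0.2027] yaw 17.19 tilt [ 0.0008 -0.0004] w 0.0882 F [-0.2 -0.2  0. ] | shift(before turn) [ -4.43 -49.9    5.24] turn -0.21
```

>>> servo_tool([
  [[-0.2,-2,0],[0,0,0],1],
  [[-0.34,-3.9,0],[0,0,0],1],
  [[-0.34,-3.9,0],[0,0,0],1],
  [[-0.34,-3.9,0],[0,0,0],1],
  [[-0.34,-3.9,0],[0,0,0],1],
  [[-0.34,-3.9,0],[0,0,0],1],
  [[-0.34,-3.9,0],[0,0,0],1],
  [[-0.34,-3.9,0],[0,0,0],1],
  [[-0.34,-3.9,0],[0,0,0],1],
  [[-0.34,-3.9,0],[0,0,0],1],
  [[-0.34,-3.9,0],[0,0,0],1],
  [[-0.34,-3.9,0],[0,0,0],1],
  [[-0.34,-3.9,0],[0,0,0],1],
  [[-0.15,-1.1,0.5],[0,0,-0.2],0.8],
  [[0,0,2],[0,0,0],0.8],
  [[0,0,2],[0,0,0],0.8],
  [[0,0,0.7],[0,0,0],0.8],
  [[0,0,0],[0,0,0],0.8],
])

```text
time: 20.87
tcp_pos: [0.4582, 0.241, 0.1477]
orientation: [0.0, 0.988, 0.152, -0.002]
contact_force: [0.1, 0.4, 0.1]
width: 0.0704
gripper_force: 0.0
```

Run:
```python
from h import *
go(.4612,.2423,.0175,17.4)
c=r.get_calibration('wrist');im=r.capture('wrist');cv2.imwrite('pics/w6.png',im[:,:,::-1])
np.savez('w6.npz',**{k:np.array(v) for k,v in c.items()})
```

```text
t20.87 at [0.4582 0.241  0.1477] yaw 17.48 tilt [-0.0042 -0.0013] w 0.0704 F [0.1 0.4 0.1] | shift(before turn) [ 0.38 -0.03 13.02] turn 0.08
```

View pics/w6.png

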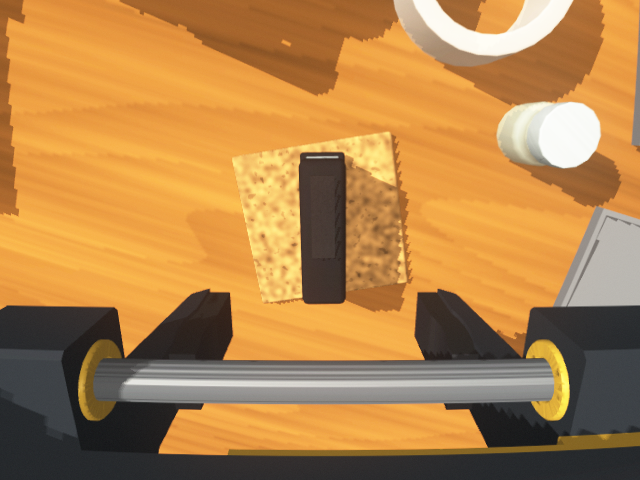

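Run:
```python
from h import *
c=dict(np.load('w6.npz'))
for z in(.045,.05): p=on(c,[(322,152),(323.5,303)],z);print(z,p,p.mean(0),np.linalg.norm(p[0]-p[1]))
```

```text
0.045 [[0.51044302 0.2584959 ]
 [0.41989956 0.2289953 ]] [0.46517129 0.2437456 ] 0.09522817026126393
0.05 [[0.5107302  0.25856227]
 [0.42200978 0.22965564]] [0.46636999 0.24410895] 0.09331081100467913
```

>>> servo_tool([
  [[0.3,0,1.5],[0,0,0],0.8],
  [[0.25,0,3],[0,0,0],0.8],
  [[0,0,3.2],[0,0,0],0.8],
  [[0,0,2.5],[0,0,0],0.8],
  [[0,0,1.6],[0,0,0],0.8],
  [[0,0,0.9],[0,0,0],0.8],
  [[0,0,0.2],[0,0,0],0.8],
  [[0,0,0],[0,0,0],0.8],
  [[0,0,0],[0,0,0],0.8],
])

```text
time: 21.67
tcp_pos: [0.4663, 0.2436, 0.0222]
orientation: [-0.0, 0.988, 0.153, 0.001]
contact_force: [0.1, 0.3, 0.8]
width: 0.0701
gripper_force: 0.0
```

Run:
```python
from h import *
go(.463,.2428,.0175,17.4)
```

```text
t21.67 at [0.4663 0.2436 0.0222] yaw 17.57 tilt [0.0024 0.0006] w 0.0701 F [0.1 0.3 0.8] | shift(before turn) [-0.34 -0.02  0.47] turn 0.17
```

>>> servo_tool([
  [[-0.25,0,0.3],[0,0,0.1],0.8],
  [[0,0,0.12],[0,0,0],0.8],
  [[0,0,0],[0,0,0],0],
  [[0,0,0],[0,0,0],0],
  [[0,0,0],[0,0,0],0],
  [[0,0,0],[0,0,0],0],
  [[0,0,0],[0,0,0],0],
  [[0,0,0],[0,0,0],0],
  [[0,0,0],[0,0,0],0],
])

```text
time: 22.42
tcp_pos: [0.4625, 0.2426, 0.0165]
orientation: [-0.0, 0.988, 0.152, 0.0]
contact_force: [-0.3, -0.6, 0.1]
width: 0.0274
gripper_force: 30.0
```

Run:
```python
from h import *
go(.4705,.0133,.13,2.3);print(r.get_state()['gripper_force'])
```

```text
t22.42 at [0.4625 0.2426 0.0165] yaw 17.50 tilt [0. 0.] w 0.0274 F [-0.3 -0.6  0.1] | shift(before turn) [ -6.13  22.11 -11.35] turn 15.2
29.984670840203762
```

>>> servo_tool([
  [[0,0,-1],[0,0,0],0],
  [[0,0,-2.5],[0,0,0],0],
  [[0,0,-3],[0,0,0],0],
  [[-0.3,1,-1.5],[0,0,0],0],
  [[-1,3.6,0],[0,0,0],0],
  [[-1,3.6,0],[0,0,0],0],
  [[-1,3.6,0],[0,0,0],0],
  [[-1,3.6,0],[0,0,0],0],
  [[-1,3.6,0],[0,0,0],0],
  [[-0.6,2.1,0],[0,0,0],0],
  [[-0.3,1,0],[0,0,0],0],
  [[0,0,0],[0,0,3],0],
  [[0,0,0],[0,0,7],0],
  [[0,0,0],[0,0,5.2],0],
  [[0,0,1.5],[0,0,0],0],
  [[0,0,2.5],[0,0,0],0],
  [[0,0,1],[0,0,0],0],
  [[0,0,0],[0,0,0],0],
  [[0,0,0],[0,0,0],0],
])

```text
time: 24.0
tcp_pos: [0.4693, 0.0137, 0.0464]
orientation: [-0.0, 1.0, 0.02, -0.001]
contact_force: [0.1, -0.9, -0.5]
width: 0.0275
gripper_force: 30.0
```

Run:
```python
from h import *
go(.4695,.0133,.015,2.3)
```

```text
t24.00 at [0.4693 0.0137 0.0464] yaw 2.33 tilt [-0.0018  0.0005] w 0.0275 F [ 0.1 -0.9 -0.5] | shift(before turn) [0.03 0.05 3.14] turn 0.03
```

>>> servo_tool([
  [[0,0.04,1.2],[0,0,0],0],
  [[0,0,1.1],[0,0,0],0],
  [[0,0,0.6],[0,0,0],0],
  [[0,0,0.25],[0,0,0],0],
  [[0,0,0],[0,0,0],0],
  [[0,0,0],[0,0,0],0],
  [[0,0,0],[0,0,0],0.7],
  [[0,0,0],[0,0,0],0.7],
  [[0,0,0],[0,0,0],0.7],
  [[0,0,0],[0,0,0],0.7],
  [[0,0,0],[0,0,0],0.7],
  [[0,0,0],[0,0,0],0.7],
  [[0,0,-1.5],[0,0,0],0.7],
  [[0,0,-3],[0,0,0],1],
  [[0,0,-3.5],[0,0,0],1],
  [[0,0,-3.5],[0,0,0],1],
  [[0,0,-3.5],[0,0,0],1],
  [[0,0,-3],[0,0,0],1],
  [[0,0,0],[0,0,0],1],
  [[0,0,0],[0,0,0],1],
])

```text
time: 25.67
tcp_pos: [0.4711, 0.0125, 0.1969]
orientation: [0.001, 1.0, 0.02, 0.002]
contact_force: [-0.3, 0.4, -0.6]
width: 0.0881
gripper_force: 0.0
```

>>> servo_tool([
  [[0,-3,0],[0,0,0],1],
  [[0,-3.8,0],[0,0,0],1],
  [[0,-3.8,0],[0,0,0],1],
  [[0,-3.8,0],[0,0,0],1],
  [[0,-3.8,0],[0,0,0],1],
  [[0,-3.8,0],[0,0,0],1],
  [[0,-3.8,0],[0,0,0],1],
  [[0,-3,0],[0,0,0],1],
  [[0,0,0],[0,0,0],1],
  [[0,0,0],[0,0,0],1],
])

```text
time: 26.5
tcp_pos: [0.4567, 0.3014, 0.1926]
orientation: [0.001, 1.0, 0.022, -0.002]
contact_force: [0.1, -0.7, -0.5]
width: 0.0881
gripper_force: 0.0
```

Run:
```python
from h import *
go(.47,.0133,.2,2.3)
im=r.capture('top')[:,:,::-1];cv2.imwrite('pics/top3full.png',im)
cv2.imwrite('pics/top3.png',cv2.resize(im[145:365,240:540],None,fx=2.65,fy=2.65,interpolation=cv2.INTER_CUBIC))
```

```text
t26.50 at [0.4567 0.3014 0.1926] yaw 2.48 tilt [-0.0036 -0.0017] w 0.0881 F [ 0.1 -0.7 -0.5] | shift(before turn) [ 0.08 28.84 -0.7 ] turn 0.18
```

View pics/top3.png

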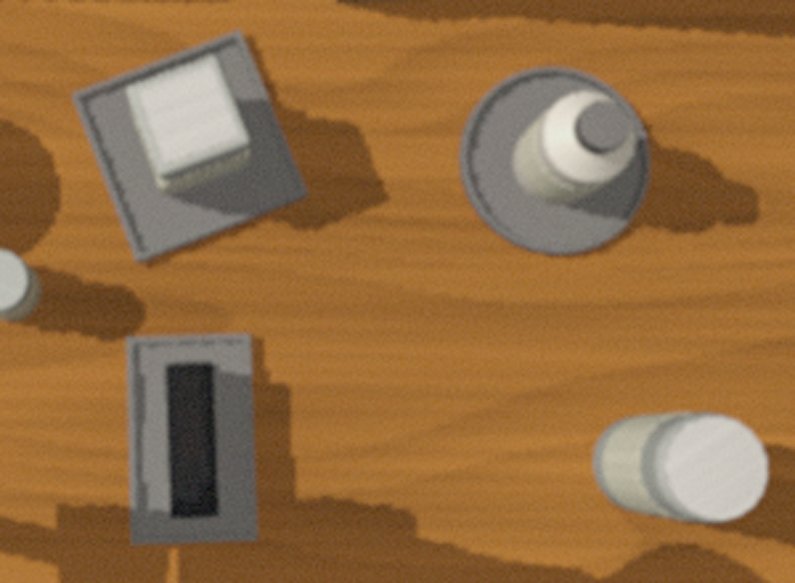

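Run:
```python
from h import *
c=r.get_calibration('top')
def q(px,z): return on(c,(np.array(px,float)+.5)/2.65-.5+np.array([240,145]),z)
def sq(n,p):
    e=np.roll(p,-1,0)-p; a=np.degrees(np.arctan2(e[:,1],e[:,0]))%90; print(n,p.mean(0).round(4),np.linalg.norm(e,axis=1).round(4),a.round(1),a.mean().round(2))
sq('tin',q([(127,88),(217,55),(247,140),(163,175)],.084)); sq('sqtray',q([(75,97),(240,32),(306,192),(143,262)],.009))
sq('stap',q([(166,366),(214,362),(217,513),(172,518)],.047)); sq('long',q([(127,338),(250,333),(258,540),(132,544)],.009))
print('cap',q([(604,126)],.109),'round',q([(554.5,160.5)],.009))
```

```text
tin [0.6578 0.0175] [0.0568 0.0545 0.0534 0.0566] [21.5 19.4 23.8 23. ] 21.9
sqtray [0.6567 0.0164] [0.1159 0.1144 0.1137 0.1169] [22.9 22.1 24.2 23.2] 23.1
stap [0.4688 0.0131] [0.0289 0.0892 0.0267 0.0898] [5.4 1.7 6.9 3.1] 4.29
long [0.4696 0.0136] [0.0777 0.1284 0.0779 0.1276] [3.  2.6 2.4 2.5] 2.62
cap [[ 0.64792668 -0.220159  ]] round [[ 0.64942573 -0.21893474]]
```

```bash
python3 -c "
from station import r
print(r.close_job())"
```

```text
the job is handed in; nothing more can be done
None
```

I moved the bottle, tin and stapler back into their own trays, each upright and within about 2 mm of centre in the last top picture, using the mat for the stapler and leaving it empty; the can, roll and jar were not touched, and the job was handed in at about 26.5 s.

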